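# Park the alcohol dispenser in its transport dock

## Task

Park the white alcohol dispenser for transport: pushing it gently and low with the fingertips, slide it upright across the case top into the bay of the grey dock until it is home at the back. Then push the orange gate fully shut across the mouth behind it and move clear. Never pinch, lift or tip the dispenser, and leave all the other things where they lie.

Things in the scene. Friction and masses are not known exactly. Their poses are not given: they have to be found in the camera images.
- dispenser: White round alcohol dispenser bottle with a steel press cup on top, upright, loose. Body 64 mm in diameter up to about 85 mm, neck above, 126 mm tall, 0.2 to 0.45 kg. Origin: centre of its underside, z up. Pushed below about 30 mm height it slides; pushed high (by the gripper's body, say) it may tip, so lean the gripper back away from it.
- dock: Grey U-shaped dock fixed to the case top; no floor. Origin: on the surface where the parked bottle's centre stands. +x points into the bay (roughly to the robot's left), z up. Side rails' inner faces at y = +-37 mm (8 thick, 28 high) run from x = -30 mm to the back rail, inner face at x = +33. Flared lips go on to x = -52, where the mouth is about 96 wide. The mouth faces -x.
- dock_seat (a point): Parked place of the bottle's centre, on the surface inside the dock; same as the dock's origin and axes.
- gate (a joint): Angle a of the orange gate, rad: 0 = shut across the dock's mouth (end stop), 1.57 = pointing straight out along the dock's -x, starts at 1.65 to 2.05, end stop 2.3. Seen from above it shuts clockwise. In the dock's frame it points from its hinge along (-sin a, cos a). Slight friction (0.03 N m, 0.5 N at 60 mm); it stays where it is left.
- gate_hinge (a point): Hinge axis of the gate, at x = -45, y = -56 mm in the dock's frame (on the side of the mouth away from the robot), 18 mm above the surface.
- gate_tip (a point): Free end of the orange gate, 112 mm from the hinge axis, 18 mm above the surface. The gate is a bar 7 mm thick, 20 mm high (8 to 28 mm above the surface) with a 12 mm round end; shut, its inner face is at x = -41 mm of the dock, 9 mm clear of a parked bottle.
- scrap_tin: Bystander: round greyish scrap tin with black knobbed lid, 58 x 58 x 71 mm, loose. Origin: centre of its underside.
- power_meter: Bystander: brown-black hand-held power meter lying flat, 162 x 76 x 30 mm, loose. Origin: centre of its underside.
- screwdriver: Bystander: red-handled screwdriver lying flat, 17 x 134 x 17 mm, loose. Origin: centre of its underside.
- coupler_blue: Bystander: small blue coupler, 22 x 34 x 12 mm, loose. Origin: centre of its underside.
- coupler_green: Bystander: small green coupler, 22 x 34 x 12 mm, loose. Origin: centre of its underside.

How it is judged (in metres and radians):
On the way, in this order (a step that is already met when the one before it is completed fails the run):
1. the dispenser stands upright home in the dock (within 13 mm of the parked place), the gate still open (horizontal distance between dispenser and dock_seat below 0.013 m and angle between dispenser's own z axis and vertical below 0.05 rad and value of joint gate above 0.3 rad), for 0.2 s.
2. the gate is shut behind it (within 0.08 rad) (value of joint gate below 0.08 rad and horizontal distance between dispenser and dock_seat below 0.013 m), for 0.2 s.
At the end, for the whole second after the job is handed in: The dispenser stands upright (within 0.05 rad) and at rest on the case top, its centre within 13 mm of the parked place in the dock, and the gate is shut to within 0.08 rad (all of step 2 and angle between dispenser's own z axis and vertical below 0.05 rad and height (world z) of dispenser below 0.006 m and linear speed of dispenser below 0.01 m/s); the robot touches nothing.
It fails at once if the dispenser is tipped more than 0.25 rad (angle between dispenser's own z axis and vertical above 0.25 rad).
It fails at once if the dispenser is lifted more than 12 mm (height (world z) of dispenser above 0.012 m).
It fails at once if the fingers pinch or ram the dispenser with more than 30 N (contact force between the fingers and dispenser above 30 N).
It fails at once if one of the bystanders is moved more than 20 mm (distance of any of scrap_tin, power_meter, screwdriver, coupler_blue, coupler_green from where it was at the start of the episode above 0.02 m).
It also fails if it takes over 64 s, if anything falls off the work surface, if the arm or the gripper's body presses on something with over 40 N, if the wrist force passes 120 N, or if a joint passes its speed limit or range.

## Robot

A 7-joint arm with a two-finger parallel gripper is mounted at the origin on a cart in front of the work surface, level with it; the furniture and walls round the work are solid. World frame = base frame: x ahead of the robot, y to its left, z up, the work surface at z = 0. Lengths are in mm, angles in rad, forces in N, time in s.
With the tool pointing down it reaches from about 425 to 950 mm from the base axis. Payload 16.7 kg.
Tool frame: the origin (TCP) lies at the very end of the fingers, on their centre line; the grasp point (between the pads) lies 19 mm behind it (r.grasp_offset is the z of the grasp point in the tool frame, in mm); z points along the fingers, y is the line along which they close (so a half turn about z gives the same grasp; the last joint's range is limited). The gripper opens to 94 mm and grips with 3 to 60 N. Pads are 16 mm wide; open, the fingers measure 119 mm over their backs; the gripper's body (75 mm by 177 mm) begins 78 mm behind the grasp point.
Start: joints at [-1.498, 0.426, 0.074, 1.606, -0.034, 1.111, -0.067], TCP at [149.156, 658.276, 205.467] pointing down, gripper open.
Joint ranges: [-2.85, 2.85], [-0.5, 2.14], [-1.23, 1.37], [0.21, 2.46], [-1.02, 4.16], [0.16, 2.05], [-2.73, 2.73]. Speed limits (rad/s): [1.89, 1.89, 2.39, 2.39, 3.01, 3.01, 3.01].

## Interface

Orientations are given as a unit quaternion [w, x, y, z].
In Python, from station import r, imaging gives the robot as it stands (r), with the cameras (imaging).
- The arm moves only by the tool drive_effector, called in YAML: its name, and indented under it one key for each argument. Schema: {"type":"object","properties":{"moves":{"type":"array","items":{"type":"object","properties":{"finger_gap":{"type":"number"},"xyz":{"type":"array","items":{"type":"number"},"minItems":3,"maxItems":3},"rz":{"type":"number"}},"additionalProperties":false,"required":["finger_gap"]},"minItems":1,"maxItems":10},"only":{"type":"string"},"quiet":{"type":"boolean"},"lines":{"type":"string"}},"required":["moves"],"additionalProperties":false}. moves is a list of rows, 1 to 10 of them, each an object with the fields finger_gap (the finger opening in mm), xyz (a list: dx, dy, dz in mm), rz (a turn about the tool's z in rad); a field left out counts as zero (the opening has to be given); each row shifts and turns the commanded pose from where the row before left it, along the tool's axes as they then stand; what a row does not reach is not made up. A row lasts 1/8 s, in which the tool goes at most 62.5 mm and 0.188 rad, less where a joint would pass 70% of its speed; a pose out of reach is approached as far as the arm can. The fingers move at their own pace and stop on an object; the grip force is fixed at half the most. Time passes only in rows, so rows that do not move let the fingers close. The tool returns the time, the measured TCP pose, the force, the opening and the grip force at its end. only (a regular expression) keeps the lines of the reply that match it, lines (a string "A,B") keeps lines A to B, and quiet returns only ok. Input that does not fit is refused with a message, and nothing moves.
- r.sense(): the state, without advancing time (a new reading comes with each control period).
- imaging.read_camera(name): name is "scene" or "top"; returns (picture, depth): 480x640x3 uint8, red, green, blue; 480x640 float32, mm along the optical axis (not along the pixel's ray), 0 where there is no reading.
- imaging.camera_model(name): a dict with "fx", "fy", "cx", "cy" (pixels), "eye" and "orientation" of the camera in the world. Camera axes: x right, y up, looking along -z (the intrinsics and any distortion apply to the point x, -y, -z); pixel columns grow to the right and rows downward; lengths in mm; the calibration is good to about 2 mm. A picture is of the moment at which its call begins. camera_model takes no time and is no camera call.
- r.job_done(): hands the job in; it is judged then, once.
The state is a dict: "t": time; "joint_positions": joint angles; "joint_velocities": joint speeds; "effort": joint torques, N m; "eef_pos": TCP position; "tcp_rot": TCP orientation; "force": force on the tool from outside, world axes, zero at the start; "moment": the same for the moment, N m; "finger_gap": finger opening in mm; "grasp_force": force on a finger pad.
Only numpy, scipy, OpenCV 4.12 (cv2) and the standard library are available. Lean on these libraries where they do the work, as an engineer would, in place of code of your own. Each camera call takes 0.05 s, during which the arm holds its last target. There are 200 camera calls.

## Working session

There is one attempt and no reset: what is moved stays moved. The work goes in short steps, Python scripts to look and compute and a tool call to move; the robot and the scene stay as the last step left them, time stands still between calls to the robot, and variables do not carry over. Pictures are saved under pics/ and viewed, at most 10 in all, crops included, and the job is handed in when it is done.

```bash
ls; mkdir -p pics
```

Create h.py:
```python
import numpy as np, cv2
from scipy.spatial.transform import Rotation as R
from station import r, imaging
def cam(n):
    m=imaging.camera_model(n); q=m["orientation"]; 
    return m, R.from_quat([q[1],q[2],q[3],q[0]]).as_matrix(), np.array(m["eye"],float)
def ray(n,u,v,z=0.):
    m,Rm,e=cam(n); d=Rm@np.array([(u-m["cx"])/m["fx"],-(v-m["cy"])/m["fy"],-1.])
    return e+d*(z-e[2])/d[2]
def cloud(n,D):
    m,Rm,e=cam(n); v,u=np.mgrid[:480,:640]
    P=np.stack([(u-m["cx"])/m["fx"]*D,-(v-m["cy"])/m["fy"]*D,-D],-1)
    return P@Rm.T+e
def tool():
    s=r.sense(); q=s["tcp_rot"]; return np.array(s["eef_pos"]),R.from_quat([q[1],q[2],q[3],q[0]]).as_matrix()
```

Run:
```python
from h import *
for n in("top","scene"):
    p,d=imaging.read_camera(n); cv2.imwrite(f"pics/{n}0.png",p[:,:,::-1]); np.savez(f"{n}0.npz",p=p,d=d); print(imaging.camera_model(n))
s=r.sense();print(s); print(tool()[1])
```

```text
pics
station.py
{'fx': 441.68402890828065, 'fy': 441.68402890828065, 'cx': 326.08583437155727, 'cy': 245.74696027851746, 'eye': array([464.03065047, -18.80399566, 885.34095919]), 'orientation': array([-0.69808202, -0.06022561,  0.05751132,  0.71115878])}
{'fx': 433.5418690132822, 'fy': 433.5418690132822, 'cx': 318.327486866949, 'cy': 233.55755016110697, 'eye': array([217.36497776, 491.98064615, 632.35888649]), 'orientation': array([-0.28746139, -0.12502671,  0.37757368,  0.87130499])}
{'t': 0.1, 'joint_positions': array([-1.49748997,  0.4266732 ,  0.073812  ,  1.60650018, -0.03406251,
        1.11082894, -0.06709387]), 'joint_velocities': array([ 0.00125667, -0.00159085, -0.00169249, -0.00022221,  0.00020025,
       -0.00206925,  0.00071125]), 'effort': array([ 7.03794096e-03, -9.37477255e+01,  3.67672026e+00, -4.55042982e+01,
       -4.86500363e-02,  1.68714701e-02,  2.84694312e-05]), 'eef_pos': array([149.07986748, 657.93639874, 204.8608375 ]), 'tcp_rot': array([-1.55025070e-05,  1.11158063e-01,  9.93802573e-01, -5.75780370e-04]), 'force': array([-0.28943162, -1.02226501, -0.0824009 ]), 'moment': array([0.01360775, 0.01472317, 0.04792648]), 'grasp_force': 0.0, 'finger_gap': 93.84035334897956}
[[-9.75287770e-01  2.20938320e-01 -1.58818124e-04]
 [ 2.20938355e-01  9.75287107e-01 -1.14097757e-03]
 [-9.71923984e-05 -1.14787048e-03 -9.99999336e-01]]
```

View pics/top0.png

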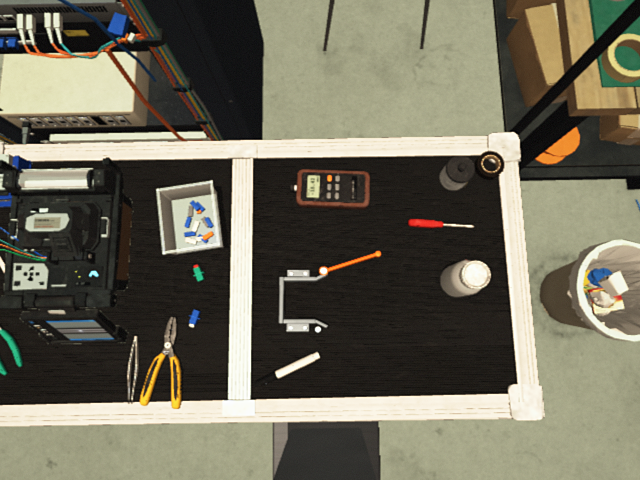

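View pics/scene0.png

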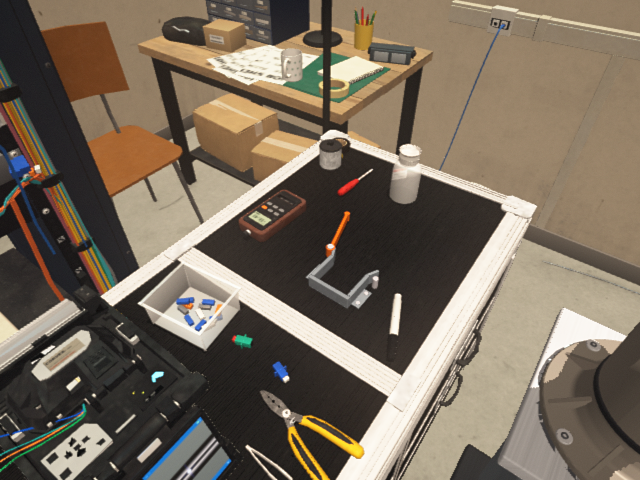

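Top view: the dispenser's cup is at about (475,273), the dock U spans (281–323, 272–330), the gate hinge is at (323,270) and its tip at (379,253). The screwdriver, tin and meter all lie at the far side of the top. Scene view: nothing stands between the bottle and the dock's mouth.

Run:
```python
from h import *
f=np.load("top0.npz");p,d=f["p"],f["d"];C=cloud("top",d)
hsv=cv2.cvtColor(p,cv2.COLOR_RGB2HSV)
# orange gate
m=cv2.inRange(hsv,(5,150,120),(20,255,255)); m[:,:310]=0;m[:,390:]=0;m[:240]=0;m[285:]=0
v,u=np.nonzero(m);pts=np.array([ray("top",a,b,28)[:2] for a,b in zip(u,v)])
print("gate n",len(u),cv2.minAreaRect(pts.astype(np.float32)),"z",np.median(C[v,u,2]))
t=ray("top",323,270,36);print("hingeapprox",t, ray("top",379,253,28))
# bottle from cloud
k=(C[...,2]>15)&(C[...,2]<140);k[:, :430]=0;k[:,505:]=0;k[:250]=0;k[310:]=0
Q=C[k];print("bottle bbox",Q.min(0),Q.max(0))
for lo,hi in((20,80),(110,118),(118,135)):
    q=Q[(Q[:,2]>lo)&(Q[:,2]<hi)];print(lo,len(q),q.min(0),q.max(0))
q=Q[Q[:,2]>118]; print(cv2.minEnclosingCircle(q[:,:2].astype(np.float32)))
# scene
g=np.load("scene0.npz");S=cloud("scene",g["d"])
k=(S[...,2]>25)&(S[...,2]<80);k[:,:380]=0;k[:,430:]=0;k[:140]=0;k[215:]=0
q=S[k];from scipy.optimize import least_squares
c=least_squares(lambda c:np.hypot(q[:,0]-c[0],q[:,1]-c[1])-32,[440,-290],loss="soft_l1").x;print("scene bottle fit",c,len(q))
# dock: greys above 15
k=(C[...,2]>18)&(C[...,2]<45);k[:,:265]=0;k[:,335:]=0;k[:260]=0;k[340:]=0;k&=(hsv[...,1]<90)
v,u=np.nonzero(k);print("dock pts",len(v));
P=C[k]; print(P.min(0),P.max(0)); print(cv2.minAreaRect(P[:,:2].astype(np.float32)))
for n,(a,b) in dict(frameL=(240,300),frameR=(512,300),frameB=(400,407),frameF=(400,148),table=(400,300),pen=(300,368)).items(): print(n,C[b,a])
o=cv2.resize(p[235:345,260:400],None,fx=5,fy=5,interpolation=cv2.INTER_NEAREST);cv2.imwrite("pics/crop.png",o[:,:,::-1])
```

```text
gate n 271 ((573.6270751953125, -62.677085876464844), (17.205413818359375, 126.877197265625), 14.550150871276855) z 27.492334023308103
hingeapprox [559.56585386 -10.01344571  36.        ] [ 591.91285915 -120.33895296   28.        ]
bottle bbox [ 505.85236363 -298.6668602    15.07886204] [ 573.92830007 -242.26127279  129.46190167]
20 323 [ 505.85236363 -296.87353957   20.07405719] [ 573.92830007 -242.26127279   79.93460348]
110 45 [ 516.32393247 -270.13533002  110.19770613] [ 555.19296508 -252.04935598  115.90011889]
118 602 [ 514.91898983 -298.6668602   118.63677901] [ 560.31562    -251.50783193  129.46190167]
((537.891357421875, -274.9070739746094), 23.917490005493164)
scene bottle fit [ 515.82637032 -221.01050349] 586
dock pts 634
[443.67776881 -15.8229472   18.12367167] [564.48610809  76.21814856  36.07561661]
((504.0962829589844, 30.201473236083984), (91.99848937988281, 120.81085205078125), 89.97513580322266)
frameL [506.56008426 156.54707965   1.39863198]
frameR [ 496.50698132 -381.96804389    5.24437801]
frameB [ 297.6336348  -152.39051125    0.6629511 ]
frameF [ 818.09687556 -175.9729138     2.49188052]
table [ 500.71449606 -161.55943141    1.58179294]
pen [373.02612611  38.37407403  -1.43962953]
```

View pics/crop.png

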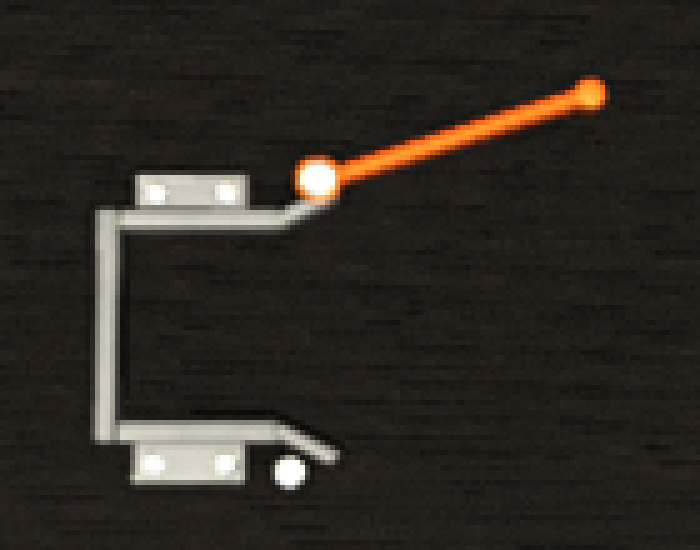

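The crop shows the dock squared to the image, with inner corners at crop (121,231) and (121,421). The gate is about 15° past straight out, and the white cap of the hinge is at (318,180).

Create dock.py:
```python
from h import *
def c(x,y,z=28): return ray("top",260+(x-2)/5,235+(y-2)/5,z)[:2]
a,b=c(121,231),c(121,421); e,f=c(282,231),c(278,421)
```

Run:
```python
from dock import *
from scipy.optimize import least_squares
print("inner corners",a,b,np.linalg.norm(a-b),"rail ends",e,f)
d1=(a-e)+(b-f); th=np.degrees(np.arctan2(d1[1],d1[0])); n=(b-a);th2=np.degrees(np.arctan2(n[1],n[0]));print("dock x axis dir deg",th,th2+90)
h=c(318,180,30);t=c(591,94,28);print("hinge",h,"tip",t,np.linalg.norm(h-t))
for T in(th,th2+90,(th+th2+90)/2):
    X=np.array([np.cos(np.radians(T)),np.sin(np.radians(T))]);Y=np.array([-X[1],X[0]])
    o=(a+b)/2-33*X; o2=h+45*X+56*Y; w=(t-h);print("T",T,"origin",o,o2,"a",np.arctan2(-w@X,w@Y))
for n in("top","scene"):
    g=np.load(n+"0.npz");S=cloud(n,g["d"]);q=S[(S[...,2]>25)&(S[...,2]<78)&(np.hypot(S[...,0]-535,S[...,1]+272)<50)]
    print(n,len(q),least_squares(lambda c:np.hypot(q[:,0]-c[0],q[:,1]-c[1])-32,[538,-273],loss="soft_l1",f_scale=2).x)
    q=S[(S[...,2]>119)&(S[...,2]<135)&(np.hypot(S[...,0]-535,S[...,1]+272)<50)];print(" cup",len(q),(q.min(0)+q.max(0))/2,q.mean(0))
    for nm,x0,y0 in(("driver",640,-210),("tin",720,-270)):
        q=S[(S[...,2]>8)&(S[...,2]<90)&(abs(S[...,0]-x0)<60)&(abs(S[...,1]-y0)<80)];print(nm,len(q),q.min(0) if len(q) else 0,q.max(0) if len(q) else 0)
```

```text
inner corners [540.80500422  66.60031541] [467.93483649  66.7621921 ] 72.87034752977047 rail ends [539.64217407   4.02376512] [466.84427754   6.59903536]
dock x axis dir deg 88.94821989250377 269.87272108564235
hinge [559.06080126 -10.32050641] tip [ 591.16439906 -117.95705778] 112.32216247073747
T 88.94821989250377 origin [503.76417252  33.68681378] [503.89625622  35.69984745] a 1.8790123707708815
T 269.87272108564235 origin [504.44322769  99.68117233] [614.96069854 -55.4447957 ] a -1.2787158725777958
T 179.41047048907308 origin [537.36817354  66.34171513] [513.48699651 -65.8545349 ] a 0.3001482490965425
top 273 [ 537.81257175 -275.04124148]
 cup 599 [ 537.61730491 -275.08734607  124.37404989] [ 537.92675806 -275.9566304   123.11770266]
driver 285 [ 645.68681927 -288.32116437    8.23373312] [ 662.99486328 -184.74035183   20.58403427]
tin 1030 [ 661.02197903 -349.96521398    8.08941597] [ 779.70756029 -190.24725544   74.9739853 ]
scene 567 [ 538.42684562 -273.05860911]
 cup 234 [ 538.325246   -271.61188636  123.24709688] [ 539.26911947 -275.04011877  122.47367423]
driver 147 [ 645.61100646 -287.72813968    8.05093004] [ 663.93218325 -181.10441038   19.04004316]
tin 596 [ 660.31673249 -348.52583348    8.65999271] [ 779.02900482 -190.85231162   71.08897068]
```

Run:
```python
from h import *
for n in("top","scene"):
    S=cloud(n,np.load(n+"0.npz")["d"])
    q=S[(S[...,0]>100)&(S[...,0]<800)&(S[...,1]>100)&(S[...,1]<800)&(S[...,2]<550)];print(n,q[q[:,2].argmax()],np.percentile(q[:,2],[50,95,99]))
    q=S[(S[...,0]>300)&(S[...,0]<800)&(S[...,1]>-450)&(S[...,1]<-310)&(S[...,2]>-5)]
    for y in range(-430,-310,20):
        k=q[abs(q[:,1]-y)<10]; k=k[abs(k[:,0]-520)<100]; print(y,k[:,2].max() if len(k) else None)
```

```text
top [630.99177445 461.70174803 174.00184675] [  2.42485215 153.31685796 169.15613683]
-430 3.2654665862092997
-410 7.407484373790112
-390 11.915033614368099
-370 10.51787851353879
-350 4.291353187135428
-330 4.614766060906277
scene [643.74033031 447.40798633 172.8235457 ] [  9.88089276 156.91733312 169.54144556]
-430 -1.4884829996142344
-410 4.535595187681679
-390 8.376607170007333
-370 9.367194332614645
-350 1.4354362406558039
-330 3.0873826791611236
```

drive_effector:
  moves:
    - {"finger_gap": 94,"xyz": [0,0,-50]}
    - {"finger_gap": 94,"xyz": [-30,-15,-20],"rz": 0.1}
    - {"finger_gap": 94,"xyz": [-52,-25,0],"rz": 0.1}
    - {"finger_gap": 94,"xyz": [-50,-33,0]}
    - {"finger_gap": 94,"xyz": [-50,-33,0]}

```text
t: 0.72
eef_pos: [281.4, 493.7, 275.1]
tcp_rot: [-0.0, 0.21, 0.978, -0.0]
force: [1.0, 0.6, 0.1]
finger_gap: 94.0
grasp_force: 0.0
```

drive_effector:
  moves:
    - {"finger_gap": 94,"xyz": [-51,-15,0]}
    - {"finger_gap": 94,"xyz": [-51,-15,0]}
    - {"finger_gap": 94,"xyz": [-51,-15,0]}
    - {"finger_gap": 94,"xyz": [-51,-15,0]}
    - {"finger_gap": 94,"xyz": [-51,-15,0]}
    - {"finger_gap": 94,"xyz": [-51,-15,0]}
    - {"finger_gap": 94,"xyz": [-50,-15,0]}
    - {"finger_gap": 40,"rz": 0.18}
    - {"finger_gap": 40,"rz": 0.18}
    - {"finger_gap": 40,"rz": 0.18}

```text
t: 1.98
eef_pos: [562.1, 253.5, 275.1]
tcp_rot: [-0.0, 0.466, 0.885, -0.0]
force: [-0.1, -0.4, -1.0]
finger_gap: 67.5
grasp_force: 0.0
```

drive_effector:
  moves:
    - {"finger_gap": 40,"rz": 0.165}
    - {"finger_gap": 40,"rz": 0.165}
    - {"finger_gap": 40,"rz": 0.16}
    - {"finger_gap": 40,"xyz": [-59,-8,0]}
    - {"finger_gap": 40,"xyz": [-59,-8,0]}
    - {"finger_gap": 40,"xyz": [-59,-8,0]}
    - {"finger_gap": 40,"xyz": [-59,-8,0]}
    - {"finger_gap": 40,"xyz": [-59,-8,0]}
    - {"finger_gap": 40,"xyz": [-59,-8,0]}
    - {"finger_gap": 40,"xyz": [-59,-8,0]}

```text
t: 3.22
eef_pos: [554.7, -164.6, 275.5]
tcp_rot: [-0.0, 0.664, 0.748, 0.0]
force: [0.9, 0.6, 0.3]
finger_gap: 39.8
grasp_force: 0.0
```

drive_effector:
  moves:
    - {"finger_gap": 40,"xyz": [-59,-8,0]}
    - {"finger_gap": 40,"xyz": [-59,-8,0]}
    - {"finger_gap": 40,"xyz": [-59,-9,0]}
    - {"finger_gap": 40}

```text
t: 3.72
eef_pos: [548.7, -347.0, 275.1]
tcp_rot: [0.0, 0.667, 0.745, -0.001]
force: [0.4, 0.6, -0.1]
finger_gap: 40.1
grasp_force: 0.0
```

```bash
python3 -c "
from h import *
p,M=tool();print(p,M,r.sense()['finger_gap'],r.sense()['joint_positions'],M.T@(np.array([545.5,-342,33])-p))"
```

```text
[ 548.69871814 -346.96538714  275.11915524] [[-0.11061381  0.99386224 -0.00156132]
 [ 0.99386172  0.11061053 -0.00204839]
 [-0.00186312 -0.00177832 -0.99999668]] 40.05486258182581 [-0.11647616  0.41898236  0.80261339  1.61763154 -0.31184284  1.23939671
  0.85627184] [  5.73982691  -2.19929554 242.11317537]
```

drive_effector:
  moves:
    - {"finger_gap": 40,"xyz": [3,-2,55]}
    - {"finger_gap": 40,"xyz": [0,0,55]}
    - {"finger_gap": 40,"xyz": [0,0,55]}
    - {"finger_gap": 40,"xyz": [0,0,45]}
    - {"finger_gap": 40,"xyz": [0,0,22]}
    - {"finger_gap": 40,"xyz": [0,0,10]}
    - {"finger_gap": 40}

```text
t: 4.6
eef_pos: [549.2, -339.1, 34.2]
tcp_rot: [0.0, 0.664, 0.748, 0.0]
force: [0.7, 0.1, 0.5]
finger_gap: 40.1
grasp_force: 0.0
```

drive_effector:
  moves:
    - {"finger_gap": 40,"xyz": [6,0,0]}
    - {"finger_gap": 40,"xyz": [6,0,0]}
    - {"finger_gap": 40,"xyz": [6,0,0]}
    - {"finger_gap": 40,"xyz": [6,0,0]}
    - {"finger_gap": 40,"xyz": [5,0,0]}
    - {"finger_gap": 40,"xyz": [4,0,0]}
    - {"finger_gap": 40,"xyz": [4,0,0]}
    - {"finger_gap": 40,"xyz": [4,0,0]}
    - {"finger_gap": 40,"xyz": [4,0,0]}
    - {"finger_gap": 40,"xyz": [4,0,0]}

```text
t: 5.85
eef_pos: [543.2, -290.2, 33.6]
tcp_rot: [0.0, 0.664, 0.748, 0.0]
force: [-0.1, -2.9, 1.2]
finger_gap: 39.6
grasp_force: 1.3
```

Run:
```python
from h import *
for n in("top","scene"):
    p,d=imaging.read_camera(n);cv2.imwrite(f"pics/{n}1.png",p[:,:,::-1]);np.savez(n+"1.npz",p=p,d=d)
cv2.imwrite("pics/s1c.png",cv2.resize(p[60:260,280:500],None,fx=2.7,fy=2.7)[:,:,::-1])
```

```text
(no output)
```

View pics/s1c.png

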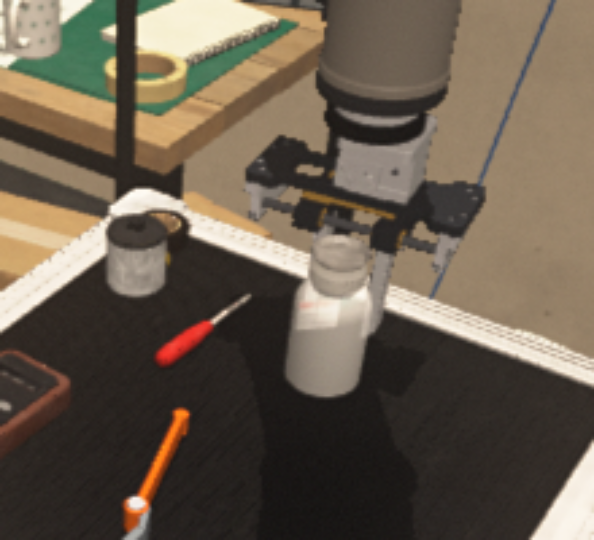

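The fingers cradle the bottle and have pushed it about 17 mm. It stands upright at about scene pixel (400,170), with clear space under the gripper and a push force of about 3 N. I'll carry on.

drive_effector:
  moves:
    - {"finger_gap": 40,"xyz": [5,-0.3,0]}
    - {"finger_gap": 40,"xyz": [6,-0.3,0]}
    - {"finger_gap": 40,"xyz": [6,-0.3,0]}
    - {"finger_gap": 40,"xyz": [6,-0.3,0],"rz": 0.01}
    - {"finger_gap": 40,"xyz": [6,-0.3,0],"rz": 0.01}
    - {"finger_gap": 40,"xyz": [6,-0.3,0],"rz": 0.01}
    - {"finger_gap": 40,"xyz": [6,-0.3,0],"rz": 0.01}
    - {"finger_gap": 40,"xyz": [6,-0.3,0],"rz": 0.01}
    - {"finger_gap": 40,"xyz": [6,-0.3,0],"rz": 0.01}
    - {"finger_gap": 40,"xyz": [6,-0.3,0],"rz": 0.01}

```text
t: 7.2
eef_pos: [534.3, -231.5, 33.5]
tcp_rot: [-0.0, 0.69, 0.724, -0.0]
force: [0.3, -2.8, 0.7]
finger_gap: 40.6
grasp_force: 1.4
```

drive_effector:
  moves:
    - {"finger_gap": 40,"xyz": [6,-0.5,0.1],"rz": 0.01}
    - {"finger_gap": 40,"xyz": [6,-0.5,0.1],"rz": 0.01}
    - {"finger_gap": 40,"xyz": [6,-0.5,0.1],"rz": 0.01}
    - {"finger_gap": 40,"xyz": [6,-0.5,0.1],"rz": 0.01}
    - {"finger_gap": 40,"xyz": [6,-0.5,0.1],"rz": 0.01}
    - {"finger_gap": 40,"xyz": [6,-0.5,0.1],"rz": 0.01}
    - {"finger_gap": 40,"xyz": [6,-0.5,0]}
    - {"finger_gap": 40,"xyz": [6,-0.5,0]}
    - {"finger_gap": 40,"xyz": [6,-0.5,0]}
    - {"finger_gap": 40,"xyz": [6,-0.5,0]}

```text
t: 8.45
eef_pos: [529.0, -171.9, 33.1]
tcp_rot: [0.0, 0.712, 0.703, 0.0]
force: [1.0, -4.9, 4.4]
finger_gap: 40.2
grasp_force: 3.2
```

Run:
```python
from h import *
from scipy.optimize import least_squares
p,M=tool();b=p+33*M[:,0];print(p,M[:,0],"bottle by tool",b,M.T@(np.array([504,-40,33])-b))
for n in("top","scene"):
    I,d=imaging.read_camera(n);S=cloud(n,d);q=S[(S[...,2]>25)&(S[...,2]<78)&(np.hypot(S[...,0]-b[0],S[...,1]-b[1]-5)<40)]
    print(n,len(q),least_squares(lambda c:np.hypot(q[:,0]-c[0],q[:,1]-c[1])-32,b[:2],loss="soft_l1",f_scale=2).x)
cv2.imwrite("pics/s2c.png",cv2.resize(I[100:300,280:500],None,fx=2.7,fy=2.7)[:,:,::-1])
```

```text
[ 528.99475609 -171.86994191   33.08724358] [ 1.26333230e-02  9.99920111e-01 -4.13629587e-04] bottle by tool [ 529.41165575 -138.87257825   33.0735938 ] [ 9.85436762e+01 -2.66587304e+01  1.92006099e-02]
top 93 [ 529.39931595 -142.07905609]
scene 640 [ 529.741671   -139.29600947]
```

View pics/s2c.png

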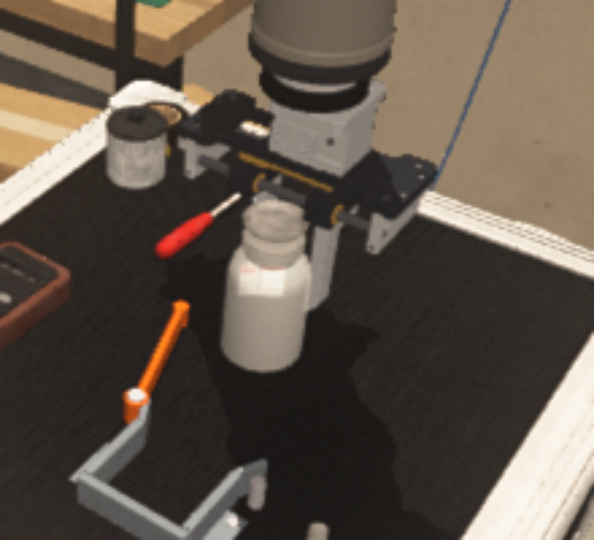

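Bottle upright at about (529.5, −139) mm, with the gate and screwdriver untouched. Next I'll shift it sideways onto the dock's axis while pushing.

drive_effector:
  moves:
    - {"finger_gap": 40,"xyz": [6,-1.7,0]}
    - {"finger_gap": 40,"xyz": [6,-1.7,0]}
    - {"finger_gap": 40,"xyz": [6,-1.7,0]}
    - {"finger_gap": 40,"xyz": [6,-1.7,0]}
    - {"finger_gap": 40,"xyz": [6,-1.7,0]}
    - {"finger_gap": 40,"xyz": [6,-1.7,0]}
    - {"finger_gap": 40,"xyz": [6,-1.7,0]}
    - {"finger_gap": 40,"xyz": [6,-1.7,0]}
    - {"finger_gap": 40,"xyz": [6,-1.7,0]}
    - {"finger_gap": 40,"xyz": [6,-1.7,0]}

```text
t: 9.8
eef_pos: [512.4, -111.4, 32.9]
tcp_rot: [0.0, 0.711, 0.703, -0.0]
force: [0.5, -4.3, 4.2]
finger_gap: 40.1
grasp_force: 2.8
```

drive_effector:
  moves:
    - {"finger_gap": 40,"xyz": [6,-1.7,0]}
    - {"finger_gap": 40,"xyz": [6,-1.7,0]}
    - {"finger_gap": 40,"xyz": [6,-1.7,0]}
    - {"finger_gap": 40,"xyz": [6,-1.7,0]}
    - {"finger_gap": 40,"xyz": [6,-1.5,0]}
    - {"finger_gap": 40,"xyz": [6,-1,0]}

```text
t: 10.55
eef_pos: [503.5, -75.3, 32.9]
tcp_rot: [-0.0, 0.711, 0.703, -0.0]
force: [0.7, -5.3, 5.1]
finger_gap: 39.9
grasp_force: 3.0
```

Create b.py:
```python
from h import *
from scipy.optimize import least_squares
p,M=tool();b=p+33*M[:,0];print(p,M[:,0],"bottle by tool",b,M.T@(np.array([504,34.5,33])-b))
for n in("top","scene"):
    I,d=imaging.read_camera(n);S=cloud(n,d);q=S[(S[...,2]>32)&(S[...,2]<78)&(np.hypot(S[...,0]-b[0],S[...,1]-b[1]-5)<40)]
    print(n,len(q),least_squares(lambda c:np.hypot(q[:,0]-c[0],q[:,1]-c[1])-32,b[:2],loss="soft_l1",f_scale=2).x)
    q=S[(S[...,2]>117)&(S[...,2]<128)&(np.hypot(S[...,0]-b[0],S[...,1]-b[1])<28)]
    if len(q):print(" cup",len(q),(q.min(0)+q.max(0))/2)
cv2.imwrite("pics/sc.png",cv2.resize(I[150:350,250:470],None,fx=2.7,fy=2.7)[:,:,::-1])
```

```bash
python3 b.py
```

```text
[503.46177688 -75.25087283  32.86771476] [ 1.20812701e-02  9.99927018e-01 -4.37000224e-05] bottle by tool [503.86045879 -42.25328124  32.86627266] [76.74935961 -0.7877763  -0.13690765]
top 0 [503.86045879 -42.25328124]
scene 622 [503.97751447 -42.76978764]
 cup 359 [504.09556903 -41.01869851 122.94084362]
```

View pics/sc.png

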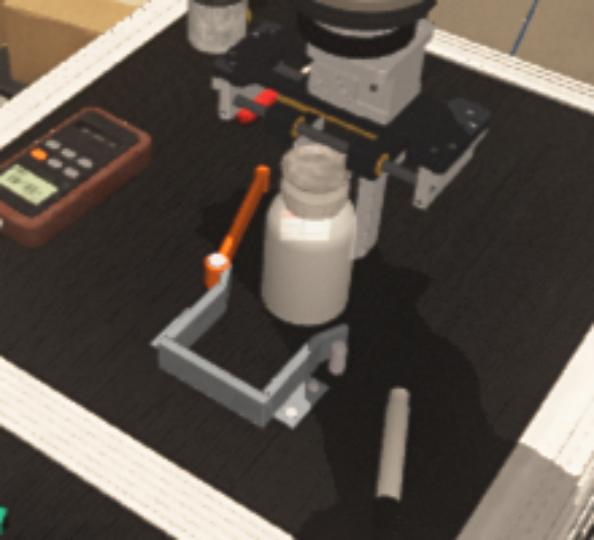

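Bottle upright at (504, −42), centred on the mouth. Now straight in.

drive_effector:
  moves:
    - {"finger_gap": 40,"xyz": [6,0,0]}
    - {"finger_gap": 40,"xyz": [6,0,0]}
    - {"finger_gap": 40,"xyz": [6,0,0]}
    - {"finger_gap": 40,"xyz": [6,0,0]}
    - {"finger_gap": 40,"xyz": [6,0,0]}
    - {"finger_gap": 40,"xyz": [6,0,0]}
    - {"finger_gap": 40,"xyz": [6,0,0]}
    - {"finger_gap": 40,"xyz": [6,0,0]}
    - {"finger_gap": 40,"xyz": [6,0,0]}
    - {"finger_gap": 40,"xyz": [5,0,0]}

```text
t: 11.9
eef_pos: [504.4, -16.2, 32.9]
tcp_rot: [-0.0, 0.711, 0.703, -0.0]
force: [0.0, -2.7, 1.6]
finger_gap: 39.8
grasp_force: 1.7
```

drive_effector:
  moves:
    - {"finger_gap": 40,"xyz": [4,0,0]}
    - {"finger_gap": 40,"xyz": [4,0,0]}
    - {"finger_gap": 40,"xyz": [3,0,0]}
    - {"finger_gap": 40,"xyz": [3,0,0]}
    - {"finger_gap": 40,"xyz": [2,0,0]}
    - {"finger_gap": 40}

```text
t: 12.65
eef_pos: [504.6, -0.4, 32.9]
tcp_rot: [-0.0, 0.711, 0.703, 0.0]
force: [-0.3, -0.9, -0.6]
finger_gap: 40.2
grasp_force: 1.0
```

```bash
python3 b.py
```

```text
[ 5.04563195e+02 -3.92198322e-01  3.28595432e+01] [1.18110886e-02 9.99930243e-01 8.00083820e-05] bottle by tool [504.95296105  32.60549971  32.86218344] [ 1.88312365 -0.97528129 -0.13759079]
top 0 [504.95296105  32.60549971]
scene 657 [505.07224942  31.45656349]
 cup 402 [504.97630266  33.13581761 123.22136218]
```

drive_effector:
  moves:
    - {"finger_gap": 40,"xyz": [1,0,0]}
    - {"finger_gap": 40,"xyz": [0.7,0,0]}
    - {"finger_gap": 40}

```text
t: 13.12
eef_pos: [504.6, 1.0, 32.9]
tcp_rot: [0.0, 0.711, 0.703, -0.0]
force: [-0.4, -2.1, 0.9]
finger_gap: 39.9
grasp_force: 1.5
```

drive_effector:
  moves:
    - {"finger_gap": 40,"xyz": [0.5,0,0]}
    - {"finger_gap": 40,"xyz": [0.5,0,0]}
    - {"finger_gap": 40}

```text
t: 13.5
eef_pos: [504.6, 2.1, 32.9]
tcp_rot: [0.0, 0.711, 0.703, -0.0]
force: [-0.1, -2.2, 0.3]
finger_gap: 39.9
grasp_force: 1.5
```

drive_effector:
  moves:
    - {"finger_gap": 40,"xyz": [0.6,0,0]}
    - {"finger_gap": 40,"xyz": [0.6,0,0]}
    - {"finger_gap": 40}

```text
t: 13.88
eef_pos: [504.6, 3.3, 32.9]
tcp_rot: [-0.0, 0.711, 0.703, -0.0]
force: [0.0, -1.6, -0.0]
finger_gap: 40.0
grasp_force: 1.4
```

drive_effector:
  moves:
    - {"finger_gap": 40,"xyz": [0.6,0,0]}
    - {"finger_gap": 40,"xyz": [0.4,0,0]}
    - {"finger_gap": 40}

```text
t: 14.25
eef_pos: [504.6, 4.3, 32.9]
tcp_rot: [-0.0, 0.711, 0.703, -0.0]
force: [0.8, -1.9, 1.4]
finger_gap: 40.0
grasp_force: 1.5
```

```bash
python3 b.py
```

```text
[504.6213145    4.30695466  32.86389872] [ 1.20326729e-02  9.99927603e-01 -5.42609006e-05] bottle by tool [505.0183927   37.30456557  32.86210811] [-2.816624   -0.98458267 -0.13766674]
top 0 [505.0183927   37.30456557]
scene 654 [505.0970182   36.23060633]
 cup 406 [505.36938671  37.86758714 123.09518645]
```

The bottle is home, at about (505, 36.5), against an estimated seat of (504, 34–36). I'll back off level, lift, and turn for the gate.

drive_effector:
  moves:
    - {"finger_gap": 40,"xyz": [-3,0,0]}
    - {"finger_gap": 40,"xyz": [-8,0,0]}
    - {"finger_gap": 40,"xyz": [-20,0,0]}
    - {"finger_gap": 40,"xyz": [-30,0,0]}
    - {"finger_gap": 40,"xyz": [-25,0,0]}
    - {"finger_gap": 60,"xyz": [0,0,-50]}
    - {"finger_gap": 94,"xyz": [0,0,-50]}
    - {"finger_gap": 94,"rz": -0.18}
    - {"finger_gap": 94,"rz": -0.18}
    - {"finger_gap": 94,"rz": -0.18}

```text
t: 15.6
eef_pos: [503.5, -82.0, 133.0]
tcp_rot: [0.0, 0.496, 0.869, 0.0]
force: [-0.8, -0.2, 0.4]
finger_gap: 86.5
grasp_force: 0.0
```

drive_effector:
  moves:
    - {"finger_gap": 94,"rz": -0.18}
    - {"finger_gap": 94,"rz": -0.18}
    - {"finger_gap": 94,"rz": -0.18}
    - {"finger_gap": 94,"rz": -0.18}
    - {"finger_gap": 94,"rz": -0.15}
    - {"finger_gap": 94}

```text
t: 16.35
eef_pos: [503.4, -82.3, 132.9]
tcp_rot: [0.0, 0.087, 0.996, 0.0]
force: [0.1, -0.3, -0.2]
finger_gap: 94.0
grasp_force: 0.0
```

Create g.py:
```python
from dock import *
p,M=tool();H=np.array([559.2,-10.3]);print(p,M[:,0],M[:,1],r.sense()["finger_gap"])
print("to start",M.T@(np.r_[np.array([612,-85])-53.25*M[:2,1],16]-p))
I,d=imaging.read_camera("top");np.savez("top2.npz",p=I,d=d);cv2.imwrite("pics/top2.png",I[:,:,::-1])
def F(a,rr=104):
    g=-np.array([np.cos(a),np.sin(a)]);n=np.array([np.sin(a),-np.cos(a)])
    return H+rr*g+n*(3.5+8*abs(n@M[:2,0])+6.25*abs(n@M[:2,1]))
A=[1.8,1.5,1.2,.9,.6,.4,.2,.1,.05,0];T=[F(a,rr)for a,rr in zip(A,[85,88,92,96,100,102,104,105,105,105])]
for k,a in enumerate(A): print(a,T[k],"step",M[:2,:2].T@(T[k]-(T[k-1] if k else np.array([612,-85]))))
```

```bash
python3 g.py
```

```text
[503.44378442 -82.29792787 132.94892626] [-9.84833695e-01  1.73500987e-01 -2.34870062e-05] [1.73500976e-01 9.84833669e-01 2.37406554e-04] 94.04222078901236
to start [-107.37588462  -37.10424367  116.94264273]
1.8 [591.47580794 -90.05258795] step [19.33628692 -8.53692608]
1.5 [565.04818666 -98.93571802] step [ 24.48558009 -13.33362367]
1.2 [ 537.57498354 -100.60094216] step [26.76761811 -6.40659636]
0.9 [510.10904239 -93.89801073] step [28.21234953  1.83590495]
0.6 [484.324137   -77.95747418] step [28.15954248 11.22507083]
0.4 [470.35066067 -62.08066107] step [16.51619307 13.21160832]
0.2 [459.70531954 -42.96024494] step [13.8013017  16.98345248]
0.1 [455.89099938 -32.40796894] step [5.58730131 9.73044842]
0.05 [454.89965395 -26.90696319] step [1.93074031 5.24557628]
0 [454.2        -21.34321832] step [1.65435801 5.35797262]
```

View pics/top2.png

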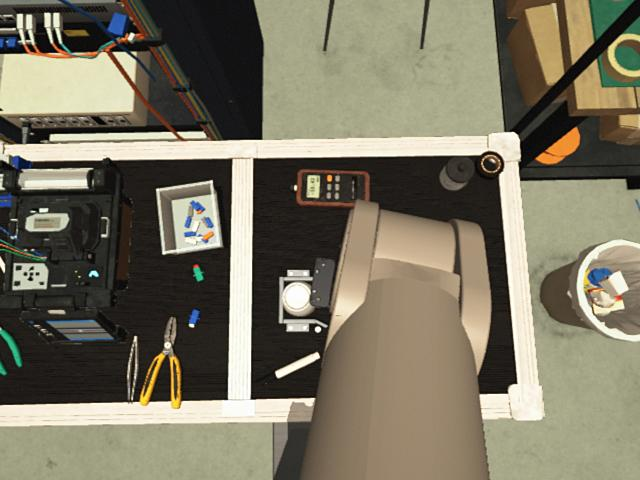

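The bottle sits in the dock, its cup at (297,296), and the bystanders are unmoved. Now I'll go to the outside of the gate and sweep it shut.

drive_effector:
  moves:
    - {"finger_gap": 94,"xyz": [-54,-18,0]}
    - {"finger_gap": 94,"xyz": [-53,-19,0]}
    - {"finger_gap": 94,"xyz": [0,0,50]}
    - {"finger_gap": 94,"xyz": [0,0,45]}
    - {"finger_gap": 94,"xyz": [0,0,22]}
    - {"finger_gap": 94}

```text
t: 17.15
eef_pos: [601.4, -136.7, 14.4]
tcp_rot: [-0.002, 0.088, 0.996, -0.0]
force: [0.2, 0.3, 0.1]
finger_gap: 93.8
grasp_force: 0.0
```

```bash
python3 g.py | head -2
```

```text
[ 601.42222537 -136.69038518   14.37234544] [-0.98457171  0.17495476  0.00306263] [ 1.74952972e-01  9.84576428e-01 -8.45474052e-04] 93.84341389469192
to start [-1.36625151 -0.50759016 -1.63141796]
```

drive_effector:
  moves:
    - {"finger_gap": 94,"xyz": [10,-4,0]}
    - {"finger_gap": 94,"xyz": [10,-4,0]}
    - {"finger_gap": 94,"xyz": [8,-4,0]}
    - {"finger_gap": 94,"xyz": [8,-5,0]}
    - {"finger_gap": 94,"xyz": [8,-4,0]}
    - {"finger_gap": 94,"xyz": [9,-2,0]}
    - {"finger_gap": 94,"xyz": [9,-2,0]}
    - {"finger_gap": 94,"xyz": [9,-2,0]}
    - {"finger_gap": 94,"xyz": [9,0,0]}
    - {"finger_gap": 94,"xyz": [9,1,0]}

```text
t: 18.45
eef_pos: [509.9, -146.7, 15.9]
tcp_rot: [0.0, 0.086, 0.996, -0.0]
force: [1.3, 0.4, 1.0]
finger_gap: 93.9
grasp_force: 0.2
```

drive_effector:
  moves:
    - {"finger_gap": 94,"xyz": [9,2,0]}
    - {"finger_gap": 94,"xyz": [9,3,0]}
    - {"finger_gap": 94,"xyz": [9,4,0]}
    - {"finger_gap": 94,"xyz": [9,4,0]}
    - {"finger_gap": 94,"xyz": [8,6,0]}
    - {"finger_gap": 94,"xyz": [8,7,0]}
    - {"finger_gap": 94,"xyz": [5,6,0]}
    - {"finger_gap": 94,"xyz": [5,6,0]}
    - {"finger_gap": 94,"xyz": [4,5,0]}
    - {"finger_gap": 94}

```text
t: 19.7
eef_pos: [452.7, -92.7, 15.9]
tcp_rot: [-0.0, 0.086, 0.996, 0.0]
force: [-0.6, -0.3, -0.6]
finger_gap: 93.8
grasp_force: 0.0
```

Run:
```python
from h import *
p,M=tool();f=p+53.25*M[:,1];print("F1",f,M[:2,:2].T@(np.array([454.2,-21.3])-f[:2]))
p,d=imaging.read_camera("scene");cv2.imwrite("pics/s5.png",cv2.resize(p[150:350,220:440],None,fx=2.7,fy=2.7)[:,:,::-1])
```

```text
F1 [461.79814125 -40.24020096  15.88047719] [10.72979671 17.35898634]
```

View pics/s5.png

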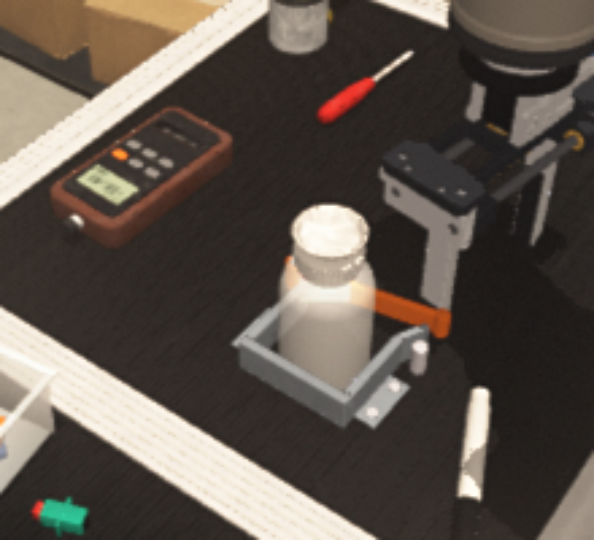

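The leading finger has the gate nearly across the mouth, with its tip at about crop (440,322), and the bottle stands home. Now I'll close it fully.

drive_effector:
  moves:
    - {"finger_gap": 94,"xyz": [4,5,0]}
    - {"finger_gap": 94,"xyz": [3,4,0]}
    - {"finger_gap": 94,"xyz": [2,4,0]}
    - {"finger_gap": 94,"xyz": [1,2,0]}
    - {"finger_gap": 94}

```text
t: 20.38
eef_pos: [445.6, -76.5, 15.9]
tcp_rot: [-0.0, 0.086, 0.996, -0.0]
force: [-0.6, 0.0, -0.2]
finger_gap: 93.9
grasp_force: 0.0
```

drive_effector:
  moves:
    - {"finger_gap": 94,"xyz": [0.5,1.2,0]}
    - {"finger_gap": 94,"xyz": [0.3,1.2,0]}
    - {"finger_gap": 94}

```text
t: 20.75
eef_pos: [445.2, -74.1, 15.9]
tcp_rot: [-0.0, 0.086, 0.996, -0.0]
force: [-0.1, -0.9, -0.0]
finger_gap: 93.9
grasp_force: 0.0
```

drive_effector:
  moves:
    - {"finger_gap": 94,"xyz": [0,1.2,0]}
    - {"finger_gap": 94,"xyz": [0,1.2,0]}
    - {"finger_gap": 94}

```text
t: 21.12
eef_pos: [445.4, -72.5, 15.9]
tcp_rot: [-0.0, 0.087, 0.996, -0.0]
force: [-1.6, -5.5, -0.1]
finger_gap: 94.2
grasp_force: 3.0
```

drive_effector:
  moves:
    - {"finger_gap": 94,"xyz": [0,1,0]}
    - {"finger_gap": 94,"xyz": [0,1,0]}
    - {"finger_gap": 94}

```text
t: 21.5
eef_pos: [445.5, -72.0, 15.9]
tcp_rot: [-0.0, 0.087, 0.996, -0.001]
force: [-4.2, -15.5, 2.9]
finger_gap: 94.1
grasp_force: 8.4
```

The force rises sharply with almost no motion, so the gate is on its end stop. I'll back off, lift clear and check.

drive_effector:
  moves:
    - {"finger_gap": 94,"xyz": [0,-4,0]}
    - {"finger_gap": 94,"xyz": [0,-12,0]}
    - {"finger_gap": 94,"xyz": [0,-30,0]}
    - {"finger_gap": 94,"xyz": [0,-30,0]}
    - {"finger_gap": 94,"xyz": [0,0,-60]}
    - {"finger_gap": 94,"xyz": [0,0,-60]}
    - {"finger_gap": 94,"xyz": [-50,-30,-20]}
    - {"finger_gap": 94,"xyz": [-30,-50,0]}
    - {"finger_gap": 94,"xyz": [0,-50,0]}
    - {"finger_gap": 94}

```text
t: 22.75
eef_pos: [487.6, -291.0, 155.9]
tcp_rot: [-0.0, 0.089, 0.996, -0.001]
force: [0.7, 0.3, -0.8]
finger_gap: 94.0
grasp_force: 0.0
```

Run:
```python
from h import *
from scipy.optimize import least_squares
b=np.array([505,36])
for n in("top","scene"):
    I,d=imaging.read_camera(n);S=cloud(n,d);cv2.imwrite(f"pics/{n}9.png",I[:,:,::-1])
    q=S[(S[...,2]>34)&(S[...,2]<78)&(np.hypot(S[...,0]-b[0],S[...,1]-b[1])<45)]
    print(n,len(q),least_squares(lambda c:np.hypot(q[:,0]-c[0],q[:,1]-c[1])-32,b,loss="soft_l1",f_scale=2).x)
    q=S[(S[...,2]>117)&(S[...,2]<132)&(np.hypot(S[...,0]-b[0],S[...,1]-b[1])<35)];print(" cup",(q.min(0)+q.max(0))/2)
    hsv=cv2.cvtColor(I,cv2.COLOR_RGB2HSV);m=cv2.inRange(hsv,(5,150,100),(20,255,255))>0
    k=m&(S[...,2]>15)&(S[...,2]<40)&(np.hypot(S[...,0]-504,S[...,1])<140)
    q=S[k];print(" gate",len(q),q.min(0),q.max(0),np.polyfit(q[:,0],q[:,1],1)if len(q)>5 else 0)
    if n=="top": cv2.imwrite("pics/t9c.png",cv2.resize(I[220:360,250:430],None,fx=4,fy=4)[:,:,::-1])
```

```text
top 55 [505.72131009  34.36460618]
 cup [504.8611467   35.09363151 123.26252172]
 gate 237 [443.575367   -19.67920434  21.64603344] [567.94081092  -3.95020732  32.66228715] [-0.02917985  4.52451571]
scene 586 [505.33909591  36.18936702]
 cup [505.41025178  35.61606378 123.53464497]
 gate 133 [442.13292111 -12.41667707  15.13108296] [568.02604917  -1.39281495  32.07646738] [-2.65436793e-03 -4.37220643e+00]
```

View pics/t9c.png

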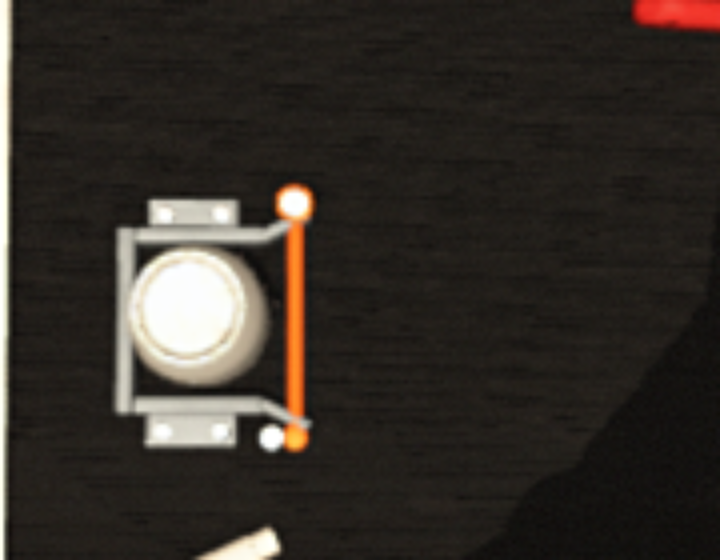

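View pics/scene9.png

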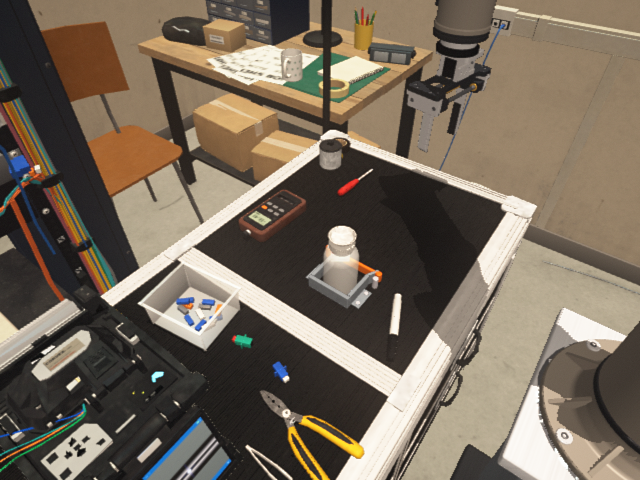

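The gate is fully shut against its stop pin, at crop (272,437) beside the tip (295,438). The bottle stands upright at the seat, around (505, 35). The bystanders are unmoved and the arm is clear.

```bash
python3 -c "
from station import r, imaging
print(r.job_done())"
```

```text
the job is handed in; nothing more can be done
None
```

The dispenser is parked upright at the back of the dock, within about 3 mm of the seat by camera; the gate is shut on its stop, the bystanders look unmoved, the arm is clear, and the job is handed in (no verdict was returned).

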